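# Sort the bench things into their holders

### The job

Tidy the bench: stand the two capped sample bottles upright in the two-bay tray, one in each square bay; lay the marker pen in the wide lane and the forceps in the narrow lane of the instrument rest, each roughly centred across both rails; and set the loose bottle cap flat in the round dish. Keep the bottles upright all the while, leave the tape roll and the timer where they are, and let go of everything.

Things in the scene. Friction and masses are not known exactly. Their poses are not given: they have to be found in the camera images.
- bottle_1: White plastic sample bottle with a ribbed white cap, standing; 46 mm diameter, 112 mm high with its cap; the straight body reaches up to about 75 mm, above it shoulder and neck. About 0.07 kg. Grip the body. Origin at the centre of its underside, z up.
- bottle_2: A second sample bottle, just like bottle_1 (either may go in either bay). Origin at the centre of its underside, z up.
- marker: Dark, capped marker pen lying on the bench; 128 mm long along its own y, 15 mm wide (x) and 15 mm high; about 0.025 kg; does not roll. Origin at the middle of its underside.
- tweezers: Bright steel forceps lying on the bench; 122 mm long along its own y, up to 14 mm wide at the middle (x; grips as 12 mm wide), 9 mm high; about 0.03 kg. Origin at the middle of its underside.
- cap: Loose white ribbed bottle cap lying closed end up, solid to grip; 23 mm diameter, 17 mm high; about 0.014 kg. Origin at the centre of its underside.
- bottle_tray: Grey plastic tray, fixed to the bench, 140 mm along its y by 72 mm along its x. A cross wall parts it into two equal square bays, 64 x 64 mm inside, with centres at y = +34 and -34 mm, x = 0. Floor 3 mm above the bench, walls 4 mm thick with tops 13 mm above the bench. Origin at the centre of its underside.
- instrument_rest: Grey fixed rest, 128 mm along x by 88 along y, origin under its centre. Two rails along x at y = +38 and -38 mm, 12 thick, open between them down to the base at 4. Notches in both rails make two lanes along y; things lie across both rails. Narrow lane: 30 wide, centre x = -41. Wide lane: 48 wide, centre x = +32. Lane floors 12 mm above the bench, black ridges beside them 20.
- cap_dish: Shallow round grey plastic dish, fixed to the bench, 90 mm outer diameter, about 80 mm inside; floor 3 mm and rim 9 mm above the bench. Origin at the centre of its underside.
- tape: Bystander: roll of tan tape lying flat, 68 mm diameter, 19 mm high, loose. Leave it alone. Origin at the centre of its underside.
- timer: Bystander: pale bench timer with a display and three buttons, 58 x 66 x 20 mm, loose. Leave it alone. Origin at the centre of its underside.

How it is judged:
At the end, for the whole second after the job is handed in: Bottles upright, one per tray bay, within 12 mm of its centre in x and y; marker in the wide lane (20 mm) and forceps in the narrow (14 mm), flat on both rails, within 25 mm of mid-length and 0.4 rad; cap flat in the dish, within 31 mm of its centre; all at rest (((x of bottle_1 in the frame of bottle_tray between -0.012 and 0.012 m and y of bottle_1 in the frame of bottle_tray between 0.022 and 0.046 m and z of bottle_1 in the frame of bottle_tray between -0.001 and 0.006 m and x of bottle_2 in the frame of bottle_tray between -0.012 and 0.012 m and y of bottle_2 in the frame of bottle_tray between -0.046 and -0.022 m and z of bottle_2 in the frame of bottle_tray between -0.001 and 0.006 m) or (x of bottle_1 in the frame of bottle_tray between -0.012 and 0.012 m and y of bottle_1 in the frame of bottle_tray between -0.046 and -0.022 m and z of bottle_1 in the frame of bottle_tray between -0.001 and 0.006 m and x of bottle_2 in the frame of bottle_tray between -0.012 and 0.012 m and y of bottle_2 in the frame of bottle_tray between 0.022 and 0.046 m and z of bottle_2 in the frame of bottle_tray between -0.001 and 0.006 m)) and angle between each of bottle_1, bottle_2's own z axis and vertical below 0.08 rad and linear speed of each of bottle_1, bottle_2, marker, tweezers, cap below 0.02 m/s and angular speed of each of bottle_1, bottle_2, marker, tweezers, cap below 0.4 rad/s and x of marker in the frame of instrument_rest between 0.012 and 0.052 m and y of marker in the frame of instrument_rest between -0.025 and 0.025 m and z of marker in the frame of instrument_rest between 0.008 and 0.016 m and angle between each of marker, tweezers's own z axis and vertical below 0.1 rad and angle between the y axis of each of marker, tweezers and the y axis of instrument_rest, either way round below 0.4 rad and x of tweezers in the frame of instrument_rest between -0.055 and -0.027 m and y of tweezers in the frame of instrument_rest between -0.025 and 0.025 m and z of tweezers in the frame of instrument_rest between 0.008 and 0.016 m and horizontal distance between cap and cap_dish below 0.031 m and z of cap in the frame of cap_dish between 0 and 0.006 m and angle between cap's own z axis and vertical below 0.12 rad); the robot touches nothing.
It fails at once if a bottle is tipped by more than 0.6 rad (angle between any of bottle_1, bottle_2's own z axis and vertical above 0.6 rad).
It fails at once if the tape roll or the timer is moved by more than 20 mm (distance of any of tape, timer from where it was at the start of the episode above 0.02 m).
It also fails if it takes over 118 s, if anything falls off the work surface, if the arm or the gripper's body presses on something with over 40 N, if the wrist force passes 120 N, or if a joint passes its speed limit or range.

### The arm

A 6-joint arm with a two-finger parallel gripper is mounted at the origin on a cart in front of the work surface, level with it; the furniture and walls round the work are solid. World frame = base frame: x ahead of the robot, y to its left, z up, the work surface at z = 0. Lengths are in m, angles in rad, forces in N, time in s.
With the tool pointing down it reaches from about 0.3 to 0.875 m from the base axis. Payload 6.4 kg.
Tool frame: the origin (TCP) lies on the centre line of the jaws, within the pads' length; the fingertips stand 25 mm ahead of it and the grasp point (between the pads) lies 6 mm ahead of it; z points along the fingers, y is the line along which they close (so a half turn about z gives the same grasp; the last joint's range is limited). The gripper opens to 85 mm and grips with 20 to 120 N. Pads are 22 mm wide; open, the fingers measure 114 mm over their backs; the gripper's body (76 mm by 85 mm) begins 54 mm behind the grasp point. The pads swing forward as they close: fully open they stand 13 mm farther back than shut.
Start: joints at [-1.485, 0.181, 1.607, -0, 1.354, -0.206], TCP at [0.165, -0.551, 0.256] pointing down, gripper open.
Joint ranges: [-2.99, 2.99], [-0.89, 2.07], [0.3, 2.58], [-1.14, 4.28], [0, 2.63], [-3.12, 3.12]. Speed limits (rad/s): [2.57, 2.57, 3.01, 3.14, 3.14, 3.14].

### API

Orientations are given as a rotation vector (axis times angle).
In Python, from plant import ctrl, imaging gives the robot as it stands.
- The arm moves only by the shell command python3 -m pendant 'ROWS' [FORCE]. ROWS is JSON, a list of rows, each an object of numbers: "grip": the closure, from -1 (fully open) to 1 (shut), so that 0 is half open; "tx", "ty", "tz": the shift along the tool's x, y, z in mm; "roll": the turn about the tool's z in rad. A call has 1 to 20 rows; each row shifts and turns the commanded pose from where the row before left it, along the tool's axes as they then stand; what a row does not reach is not made up. A row lasts 1/10 s, in which the tool goes at most 50 mm and 8.59 degrees, less where a joint would pass 70% of its speed; a pose out of reach is approached as far as the arm can. A call is refused whole if a number of a shift passes 50 or a number of a turn 0.15, either way. A call with a gripper value outside its range is refused whole. The fingers move at their own pace and stop on an object; FORCE is the grip in N (left out, the last holds). Time passes only in rows, so rows that do not move let the fingers close. It gives the time, the measured TCP pose, the force, the opening and the grip force at its end, in the units of the state.
- ctrl.observe(): the state, without advancing time (a new reading comes with each control period).
- imaging.read_camera(name): name is "scene" or "top"; returns a dict with "image" (420x560x3 uint8, blue, green, red), "z_map" (420x560 float32, m along the optical axis (not along the pixel's ray), 0 where there is no reading), "vertical_fov" (degrees; the focal length in pixels is half the picture's height over the tangent of half this angle, whatever the lens; pixels are square), "cx", "cy" (the principal point, pixels), "R" (3x3) and "t" (3): a world point X has camera coordinates R X + t. Camera axes: x right, y down, z forward; pixel columns grow to the right and rows downward; lengths in m; the calibration is good to about 2 mm. A picture is of the moment at which its call begins.
- ctrl.hand_in(): hands the job in; it is judged then, once.
The state is a dict: "time_s": time; "q": joint angles; "joint_velocities": joint speeds; "joint_efforts": joint torques, N m; "tool_pos": TCP position; "eef_rot": TCP orientation; "contact_force": force on the tool from outside, world axes, zero at the start; "wrist_torque": the same for the moment, N m; "gripper_width": finger opening in m; "grip_force": force on a finger pad.
Only numpy, scipy, OpenCV 4.12 (cv2) and the standard library are available. Lean on these libraries where they do the work, as an engineer would, in place of code of your own. Each camera call takes 0.05 s, during which the arm holds its last target. There are 200 camera calls.

## Working session

There is one attempt and no reset: what is moved stays moved. The work goes in short steps, Python scripts to look and compute and a shell command to move; the robot and the scene stay as the last step left them, time stands still between calls to the robot, and variables do not carry over. Pictures are saved under pics/ and viewed, at most 14 in all, crops included, and the job is handed in when it is done.

```bash
mkdir -p pics; cat > h.py <<'E'
import numpy as np,cv2,sys
from plant import ctrl,imaging
def cam(n):
    c=imaging.read_camera(n); c['f']=210/np.tan(np.radians(c['vertical_fov'])/2); return c
def pts(c):
    z=c['z_map']; v,u=np.mgrid[:z.shape[0],:z.shape[1]]
    P=np.stack([(u-c['cx'])/c['f']*z,(v-c['cy'])/c['f']*z,z],-1)
    return (P-c['t'])@c['R']
def ray(c,u,v,h):
    d=np.array([(u-c['cx'])/c['f'],(v-c['cy'])/c['f'],1])@c['R']; o=-c['R'].T@c['t']
    return o+d*(h-o[2])/d[2]
E
python3 - <<'E'
from h import *
for n in('top','scene'):
    c=cam(n); cv2.imwrite(f'pics/{n}0.png',c['image'] if n=='scene' else cv2.resize(c['image'],(800,600)))
    print(n,c['f'],c['cx'],c['cy'],-c['R'].T@c['t'],c['R'][2])
    np.savez(n+'0.npz',**c)
print({k:v for k,v in ctrl.observe().items()})
E
```

```text
top 445.05345444345613 287.2325087589173 209.72454638413342 [ 0.37121599 -0.20882888  1.15644656] [ 0.1559639   0.00671261 -0.98773995]
scene 433.7477212252692 275.54312957580544 208.98997818776783 [-0.58080054 -0.45031069  0.58461462] [ 0.87334736  0.18632716 -0.45005175]
{'time_s': 0.1, 'q': array([-1.48532097e+00,  1.81490383e-01,  1.60788916e+00, -9.31476242e-06,
        1.35381258e+00, -2.06320420e-01]), 'joint_velocities': array([-0.00174828,  0.00015856, -0.00180802,  0.00019138,  0.00105416,
        0.00091119]), 'joint_efforts': array([ 1.34928996e-03, -4.45873618e+01, -3.52236843e+01, -2.68224721e-04,
        4.14258800e-03, -3.45106749e-06]), 'tool_pos': array([ 0.16537502, -0.55023103,  0.25547003]), 'eef_rot': array([-3.10663505e+00, -4.56498304e-01, -1.37385895e-04]), 'contact_force': array([-0.54805837,  0.10763764, -1.04795062]), 'wrist_torque': array([-0.00085816, -0.0130731 , -0.02611877]), 'grip_force': 0.0, 'gripper_width': 0.08547373428019119}
```

View pics/top0.png

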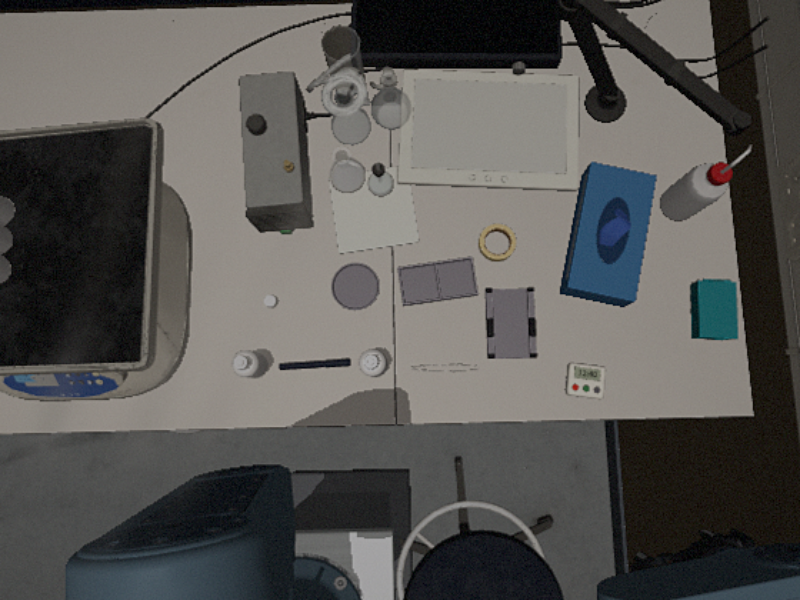

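View pics/scene0.png

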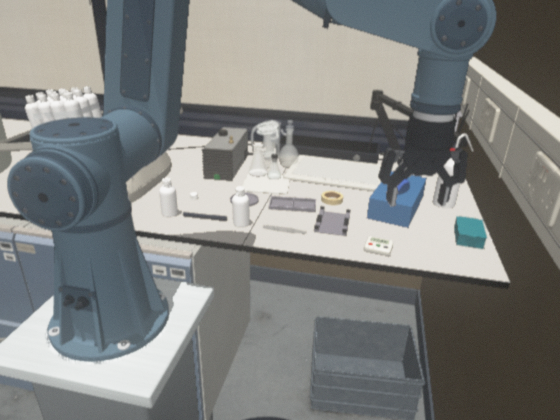

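The top view (800x600) shows the bottles at (247,362) and (374,362), marker (315,364), forceps (445,367), cap (270,301), dish (355,286), tray (438,281), rest (511,323), tape (497,242) and timer (586,380). The scene view shows the bottles standing, with the arm clear to the right.

```bash
python3 - <<'E'
from h import *
c=dict(np.load('top0.npz')); P=pts(c); im=c['image']; g=im.astype(int).mean(-1)
def rep(n,m,h,box):
    u0,v0,u1,v1=[int(a*.7) for a in box]; M=np.zeros(g.shape,np.uint8); M[v0:v1,u0:u1]=m[v0:v1,u0:u1]
    k,l,s,ce=cv2.connectedComponentsWithStats(M); 
    if n not in('forceps',): 
        i=1+np.argmax(s[1:,4]); M=(l==i).astype(np.uint8)
    ys,xs=np.nonzero(M); W=np.array([ray(c,x,y,h) for x,y in zip(xs,ys)])[:,:2].astype(np.float32)
    r=cv2.minAreaRect(W); b=cv2.boxPoints(r); e=b[1]-b[0]; e2=b[2]-b[1]; e=e if np.hypot(*e)>np.hypot(*e2) else e2
    print(n,len(xs),'mean',W.mean(0).round(4),'rect',np.round(r[0],4),np.round(r[1],4),'long ang',round(np.degrees(np.arctan2(e[1],e[0]))%180,1),'z',np.percentile(P[...,2][M>0],[10,50,90]).round(3),'uv',xs.mean().round(1),ys.mean().round(1))
z=P[...,2]
for n,b in(('b1',(225,340,275,385)),('b2',(355,340,395,385))):
    rep(n+'cap',z>.1,.112,b); rep(n+'body',z>.03,.05,b)
rep('marker',g<80,.0075,(275,345,355,380))
bg=cv2.medianBlur(im,31).astype(int).mean(-1)
rep('forceps',abs(g-bg)>12,.004,(405,352,490,385))
rep('cap',(g>bg+12),.017,(255,285,285,315))
rep('dish',g<140,.006,(325,255,385,315))
rep('tray',g<140,.010,(395,255,481,310))
rep('rest',g<140,.012,(480,280,545,365))
rep('restblack',g<50,.02,(480,280,545,365))
print(np.percentile(g[250:260],[5,50,95]))
a=im[170:275,150:300]; b=im[170:275,275:430]
cv2.imwrite('pics/crop.png',np.hstack([cv2.resize(im[195:255,335:385],(400,480),interpolation=2),cv2.resize(im[235:275,280:345],(400,480),interpolation=2)]))
E
```

```text
b1cap 83 mean [0.4399 0.0795] rect [0.4395 0.0793] [0.0214 0.0212] long ang 0.9 z [0.105 0.109 0.112] uv 168.4 253.3
b1body 358 mean [0.4413 0.0834] rect [0.4419 0.0827] [0.0554 0.0446] long ang 88.6 z [0.053 0.083 0.11 ] uv 173.7 254.2
b2cap 81 mean [ 0.4364 -0.1345] rect [ 0.4364 -0.1344] [0.0212 0.021 ] long ang 88.6 z [0.107 0.109 0.113] uv 259.6 252.5
b2body 302 mean [ 0.4377 -0.1334] rect [ 0.4378 -0.1336] [0.0447 0.0471] long ang 179.0 z [0.077 0.085 0.11 ] uv 260.9 253.5
marker 247 mean [ 0.4398 -0.0259] rect [ 0.4401 -0.0238] [0.0137 0.1268] long ang 91.8 z [0.009 0.013 0.016] uv 220.4 254.7
forceps 104 mean [ 0.4308 -0.2647] rect [ 0.4304 -0.2718] [0.0269 0.1429] long ang 99.2 z [-0.001  0.004  0.011] uv 313.1 256.0
cap 47 mean [0.5566 0.0556] rect [0.557  0.0554] [0.0184 0.0158] long ang 88.5 z [0.014 0.016 0.02 ] uv 188.4 210.2
dish 931 mean [ 0.5814 -0.0996] rect [ 0.5817 -0.0998] [0.087  0.0909] long ang 179.1 z [-0.     0.003  0.008] uv 248.4 200.0
tray 1576 mean [ 0.5862 -0.2511] rect [ 0.5858 -0.2509] [0.0772 0.1438] long ang 96.8 z [-0.     0.003  0.012] uv 306.0 196.5
rest 1800 mean [ 0.5052 -0.3806] rect [ 0.506  -0.3799] [0.0943 0.1328] long ang 179.4 z [0.001 0.005 0.016] uv 357.1 225.9
restblack 65 mean [ 0.4962 -0.417 ] rect [ 0.4964 -0.4171] [0.0102 0.0337] long ang 177.0 z [0.01  0.019 0.022] uv 372.0 228.6
[ 18.         135.33333333 152.66666667]
```

View pics/crop.png

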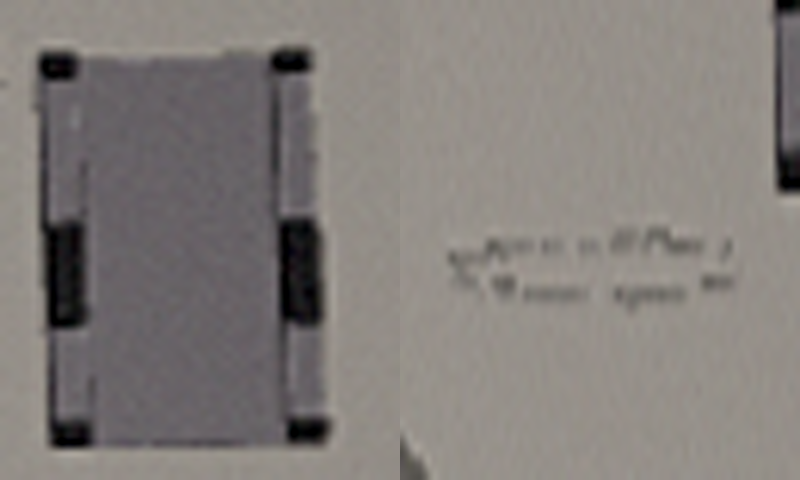

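The crop's left half shows the rest: black ridges with middle ones at about (67,273) and (302,272), the wide lane at the top (far side) and the narrow lane below. The right half shows the forceps lying nearly along world y, centred at about (592,267).

```bash
python3 - <<'E'
from h import *
c=dict(np.load('top0.npz'))
for n,u,v,h in [('midL',67,273,.02),('midR',302,272,.02),('wL',65,150,.012),('wR',297,142,.012),('nL',70,372,.012),('nR',305,368,.012),('c1',58,65,.02),('c2',290,61,.02),('c3',70,433,.02),('c4',307,431,.02)]:
    print(n,ray(c,335+u/8-.5,195+v/8-.5,h)[:2].round(4))
for u,v in((592-400,267),(47,262),(337,265)): print('f',ray(c,280+u/6.154-.5,235+v/12-.5,.006)[:2].round(4))
E
python3 -m pendant '[{"roll":-0.15},{"roll":-0.15},{"roll":-0.15},{"roll":-0.15},{"roll":-0.15},{"roll":-0.15},{"roll":-0.15},{"roll":-0.15},{"roll":-0.08},{}]' 40
```

```text
midL [ 0.4979 -0.3426]
midR [ 0.4964 -0.4178]
wL [ 0.539  -0.3446]
wR [ 0.5397 -0.4199]
nL [ 0.4668 -0.3431]
nR [ 0.4662 -0.4185]
c1 [ 0.5656 -0.3426]
c2 [ 0.565  -0.4176]
c3 [ 0.4467 -0.3413]
c4 [ 0.4455 -0.4166]
f [ 0.4289 -0.2584]
f [ 0.4314 -0.1978]
f [ 0.4278 -0.319 ]schema error: expected keys grip, tx, ty, tz, roll
```

```bash
python3 -m pendant '[{"grip":-1,"tx":0,"ty":0,"tz":0,"roll":-0.15},{"grip":-1,"tx":0,"ty":0,"tz":0,"roll":-0.15},{"grip":-1,"tx":0,"ty":0,"tz":0,"roll":-0.15},{"grip":-1,"tx":0,"ty":0,"tz":0,"roll":-0.15},{"grip":-1,"tx":0,"ty":0,"tz":0,"roll":-0.15},{"grip":-1,"tx":0,"ty":0,"tz":0,"roll":-0.15},{"grip":-1,"tx":0,"ty":0,"tz":0,"roll":-0.15},{"grip":-1,"tx":0,"ty":0,"tz":0,"roll":-0.15},{"grip":-1,"tx":0,"ty":0,"tz":0,"roll":-0.08},{"grip":-1,"tx":0,"ty":0,"tz":0,"roll":0}]' 40
```

```text
time_s: 1.1
tool_pos: [0.1654, -0.5504, 0.2558]
eef_rot: [-2.219, -2.223, -0.001]
contact_force: [-1.0, 0.2, -0.6]
gripper_width: 0.0851
grip_force: 0.0
```

```bash
python3 -m pendant '[{"grip":-1,"tx":29,"ty":26,"tz":0,"roll":0},{"grip":-1,"tx":29,"ty":26,"tz":0,"roll":0},{"grip":-1,"tx":29,"ty":26,"tz":0,"roll":0},{"grip":-1,"tx":29,"ty":26,"tz":0,"roll":0},{"grip":-1,"tx":29,"ty":26,"tz":0,"roll":0},{"grip":-1,"tx":29,"ty":26,"tz":0,"roll":0},{"grip":-1,"tx":29,"ty":26,"tz":0,"roll":0},{"grip":-1,"tx":29,"ty":26,"tz":0,"roll":0},{"grip":-1,"tx":30,"ty":28,"tz":0,"roll":0},{"grip":-1,"tx":30,"ty":28,"tz":0,"roll":0},{"grip":0.3,"tx":0,"ty":0,"tz":40,"roll":0},{"grip":0.3,"tx":0,"ty":0,"tz":40,"roll":0},{"grip":0.3,"tx":0,"ty":0,"tz":40,"roll":0},{"grip":0.3,"tx":0,"ty":0,"tz":36,"roll":0},{"grip":0.3,"tx":0,"ty":0,"tz":0,"roll":0},{"grip":0.3,"tx":0,"ty":0,"tz":0,"roll":0}]' 40
```

```text
time_s: 2.7
tool_pos: [0.429, -0.2583, 0.1004]
eef_rot: [-2.221, -2.22, -0.0]
contact_force: [0.1, 0.3, 0.6]
gripper_width: 0.0299
grip_force: 0.0
```

```bash
python3 -m pendant '[{"grip":0.3,"tx":0,"ty":0,"tz":30,"roll":0},{"grip":0.3,"tx":0,"ty":0,"tz":25,"roll":0},{"grip":0.3,"tx":0,"ty":0,"tz":17,"roll":0},{"grip":0.3,"tx":0,"ty":0,"tz":0,"roll":0},{"grip":1,"tx":0,"ty":0,"tz":0,"roll":0},{"grip":1,"tx":0,"ty":0,"tz":0,"roll":0},{"grip":1,"tx":0,"ty":0,"tz":0,"roll":0},{"grip":1,"tx":0,"ty":0,"tz":0,"roll":0},{"grip":1,"tx":0,"ty":0,"tz":0,"roll":0}]' 40
```

```text
time_s: 3.6
tool_pos: [0.4306, -0.2598, 0.0306]
eef_rot: [2.217, 2.219, 0.0]
contact_force: [-2.2, 0.2, 9.2]
gripper_width: 0.0114
grip_force: 39.9
```

```bash
python3 -m pendant '[{"grip":1,"tx":0,"ty":0,"tz":-10,"roll":0},{"grip":1,"tx":0,"ty":0,"tz":-30,"roll":0},{"grip":1,"tx":0,"ty":0,"tz":-30,"roll":0},{"grip":1,"tx":-30,"ty":9,"tz":0,"roll":0},{"grip":1,"tx":-31,"ty":9,"tz":0,"roll":0},{"grip":1,"tx":-31,"ty":9,"tz":0,"roll":0},{"grip":1,"tx":-30,"ty":9,"tz":0,"roll":0},{"grip":1,"tx":0,"ty":0,"tz":0,"roll":0},{"grip":1,"tx":0,"ty":0,"tz":0,"roll":0}]'; python3 - <<'E'
from h import *
im=[cv2.resize(cam(n)['image'][a:b,p:q],(400,400),interpolation=2) for n,a,b,p,q in(('top',170,290,270,390),('scene',170,270,250,350))]
cv2.imwrite('pics/f1.png',np.hstack(im))
E
```

```text
time_s: 4.5
tool_pos: [0.4652, -0.3807, 0.099]
eef_rot: [2.221, 2.221, 0.0]
contact_force: [0.0, 1.0, -0.8]
gripper_width: 0.0111
grip_force: 39.1
```

View pics/f1.png

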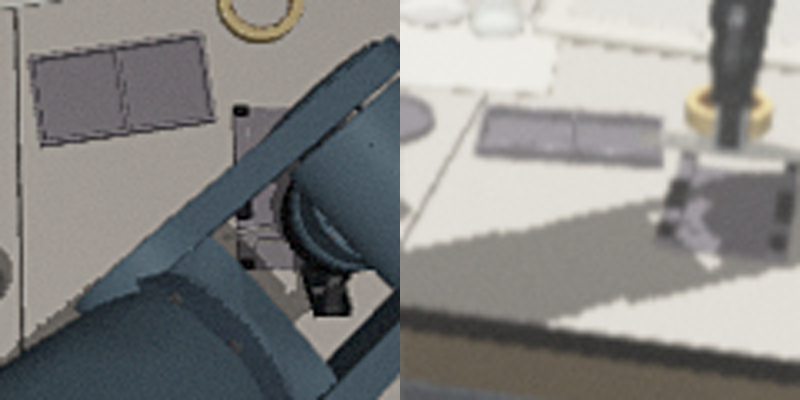

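Forceps are held level over the rest (right half, y≈145). The arm hides most of the rest in the top view.

```bash
python3 -m pendant '[{"grip":1,"tx":0,"ty":0,"tz":30,"roll":0},{"grip":1,"tx":0,"ty":0,"tz":15,"roll":0},{"grip":1,"tx":0,"ty":0,"tz":7,"roll":0},{"grip":1,"tx":0,"ty":0,"tz":3,"roll":0},{"grip":1,"tx":0,"ty":0,"tz":0,"roll":0},{"grip":0.4,"tx":0,"ty":0,"tz":0,"roll":0},{"grip":0.4,"tx":0,"ty":0,"tz":0,"roll":0},{"grip":0.4,"tx":0,"ty":0,"tz":0,"roll":0},{"grip":0.4,"tx":0,"ty":0,"tz":0,"roll":0},{"grip":0.4,"tx":0,"ty":0,"tz":-10,"roll":0},{"grip":0.4,"tx":0,"ty":0,"tz":-40,"roll":0},{"grip":0.4,"tx":0,"ty":0,"tz":-50,"roll":0},{"grip":0.4,"tx":0,"ty":0,"tz":-50,"roll":0},{"grip":0.4,"tx":0,"ty":0,"tz":0,"roll":0}]'
```

```text
time_s: 6.0
tool_pos: [0.4685, -0.3841, 0.203]
eef_rot: [2.209, 2.212, -0.002]
contact_force: [0.6, -1.0, 0.3]
gripper_width: 0.0255
grip_force: 0.0
```

```bash
python3 -m pendant '[{"grip":0.2,"tx":44,"ty":-3,"tz":0,"roll":0},{"grip":0.2,"tx":44,"ty":-3,"tz":0,"roll":0},{"grip":0.2,"tx":44,"ty":-3,"tz":0,"roll":0},{"grip":0.2,"tx":44,"ty":-3,"tz":0,"roll":0},{"grip":0.2,"tx":45,"ty":-3,"tz":0,"roll":0},{"grip":0.2,"tx":45,"ty":-3,"tz":0,"roll":0},{"grip":0.2,"tx":45,"ty":-3,"tz":0,"roll":0},{"grip":0.2,"tx":45,"ty":-4,"tz":0,"roll":0},{"grip":0.2,"tx":0,"ty":0,"tz":0,"roll":0},{"grip":0.2,"tx":0,"ty":0,"tz":0,"roll":0},{"grip":0.2,"tx":0,"ty":0,"tz":0,"roll":0}]'; python3 - <<'E'
from h import *
c=cam('top')
cv2.imwrite('pics/f2.png',cv2.resize(c['image'][170:290,150:390],(800,400),interpolation=2))
E
```

```text
time_s: 7.1
tool_pos: [0.4402, -0.0252, 0.1936]
eef_rot: [2.22, 2.221, 0.0]
contact_force: [0.9, 0.6, 0.8]
gripper_width: 0.0342
grip_force: 0.0
```

View pics/f2.png

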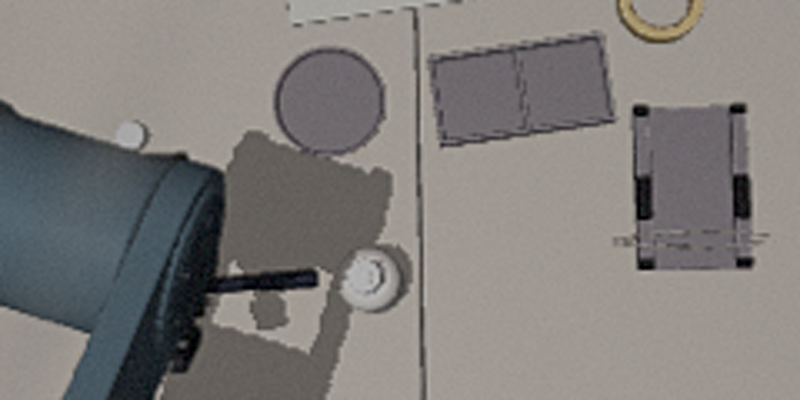

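The forceps lie in the narrow lane across both rails, centred at about (691,239). Next the marker.

```bash
python3 -m pendant '[{"grip":0.2,"tx":0,"ty":0,"tz":45,"roll":0},{"grip":0.2,"tx":0,"ty":0,"tz":45,"roll":0},{"grip":0.2,"tx":0,"ty":0,"tz":40,"roll":0},{"grip":0.2,"tx":0,"ty":0,"tz":22,"roll":0},{"grip":0.2,"tx":0,"ty":0,"tz":10,"roll":0},{"grip":0.2,"tx":0,"ty":0,"tz":0,"roll":0},{"grip":1,"tx":0,"ty":0,"tz":0,"roll":0},{"grip":1,"tx":0,"ty":0,"tz":0,"roll":0},{"grip":1,"tx":0,"ty":0,"tz":0,"roll":0},{"grip":1,"tx":0,"ty":0,"tz":0,"roll":0},{"grip":1,"tx":0,"ty":0,"tz":0,"roll":0}]'
```

```text
time_s: 8.25
tool_pos: [0.4412, -0.0249, 0.0326]
eef_rot: [2.218, 2.221, 0.002]
contact_force: [-1.1, -1.0, 7.7]
gripper_width: 0.0136
grip_force: 40.8
```

```bash
python3 -m pendant '[{"grip":1,"tx":0,"ty":0,"tz":-15,"roll":0},{"grip":1,"tx":0,"ty":0,"tz":-50,"roll":0},{"grip":1,"tx":0,"ty":0,"tz":-50,"roll":0},{"grip":1,"tx":0,"ty":0,"tz":-50,"roll":0},{"grip":1,"tx":0,"ty":0,"tz":0,"roll":0},{"grip":1,"tx":-39,"ty":10,"tz":0,"roll":0},{"grip":1,"tx":-39,"ty":10,"tz":0,"roll":0},{"grip":1,"tx":-39,"ty":11,"tz":0,"roll":0},{"grip":1,"tx":-39,"ty":11,"tz":0,"roll":0},{"grip":1,"tx":-39,"ty":11,"tz":0,"roll":0},{"grip":1,"tx":-40,"ty":11,"tz":0,"roll":0},{"grip":1,"tx":-40,"ty":11,"tz":0,"roll":0},{"grip":1,"tx":-40,"ty":11,"tz":0,"roll":0},{"grip":1,"tx":-40,"ty":11,"tz":0,"roll":0},{"grip":1,"tx":0,"ty":0,"tz":40,"roll":0},{"grip":1,"tx":0,"ty":0,"tz":40,"roll":0},{"grip":1,"tx":0,"ty":0,"tz":0,"roll":0},{"grip":1,"tx":0,"ty":0,"tz":0,"roll":0}]'
```

```text
time_s: 10.05
tool_pos: [0.5367, -0.3785, 0.1155]
eef_rot: [-2.218, -2.221, -0.0]
contact_force: [-0.4, -0.5, 0.5]
gripper_width: 0.014
grip_force: 40.0
```

```bash
python3 -m pendant '[{"grip":1,"tx":0,"ty":1,"tz":40,"roll":0},{"grip":1,"tx":0,"ty":0,"tz":18,"roll":0},{"grip":1,"tx":0,"ty":0,"tz":8,"roll":0},{"grip":1,"tx":0,"ty":0,"tz":4,"roll":0},{"grip":1,"tx":0,"ty":0,"tz":0,"roll":0},{"grip":0.3,"tx":0,"ty":0,"tz":0,"roll":0},{"grip":0.3,"tx":0,"ty":0,"tz":0,"roll":0},{"grip":0.3,"tx":0,"ty":0,"tz":0,"roll":0},{"grip":0.3,"tx":0,"ty":0,"tz":0,"roll":0},{"grip":0.3,"tx":0,"ty":0,"tz":-10,"roll":0},{"grip":0.3,"tx":0,"ty":0,"tz":-40,"roll":0},{"grip":0.3,"tx":0,"ty":0,"tz":-50,"roll":0},{"grip":0.3,"tx":0,"ty":0,"tz":-40,"roll":0},{"grip":0.3,"tx":0,"ty":0,"tz":0,"roll":0},{"grip":0.3,"tx":0,"ty":0,"tz":0,"roll":0}]'
```

```text
time_s: 11.55
tool_pos: [0.5389, -0.3799, 0.1886]
eef_rot: [2.218, 2.22, -0.0]
contact_force: [-0.1, -0.8, -1.2]
gripper_width: 0.0303
grip_force: 0.0
```

```bash
python3 -m pendant '[{"grip":0,"tx":43,"ty":2,"tz":0,"roll":0},{"grip":0,"tx":43,"ty":2,"tz":0,"roll":0},{"grip":0,"tx":43,"ty":2,"tz":0,"roll":0},{"grip":0,"tx":43,"ty":2,"tz":0,"roll":0},{"grip":0,"tx":43,"ty":2,"tz":0,"roll":0},{"grip":0,"tx":44,"ty":2,"tz":0,"roll":0},{"grip":0,"tx":44,"ty":2,"tz":0,"roll":0},{"grip":0,"tx":44,"ty":2,"tz":0,"roll":0},{"grip":0,"tx":44,"ty":2,"tz":0,"roll":0},{"grip":0,"tx":44,"ty":0,"tz":0,"roll":0},{"grip":0,"tx":0,"ty":0,"tz":0,"roll":0},{"grip":0,"tx":0,"ty":0,"tz":45,"roll":0},{"grip":0,"tx":0,"ty":0,"tz":45,"roll":0},{"grip":0,"tx":0,"ty":0,"tz":20,"roll":0},{"grip":0,"tx":0,"ty":0,"tz":0,"roll":0},{"grip":0,"tx":0,"ty":0,"tz":0,"roll":0}]'; python3 - <<'E'
from h import *
c=cam('top')
cv2.imwrite('pics/f3.png',cv2.resize(c['image'][170:290,150:390],(800,400),interpolation=2))
E
```

```text
time_s: 13.15
tool_pos: [0.5553, 0.0552, 0.0757]
eef_rot: [-2.22, -2.221, 0.002]
contact_force: [0.2, 0.7, 0.3]
gripper_width: 0.0424
grip_force: 0.0
```

View pics/f3.png

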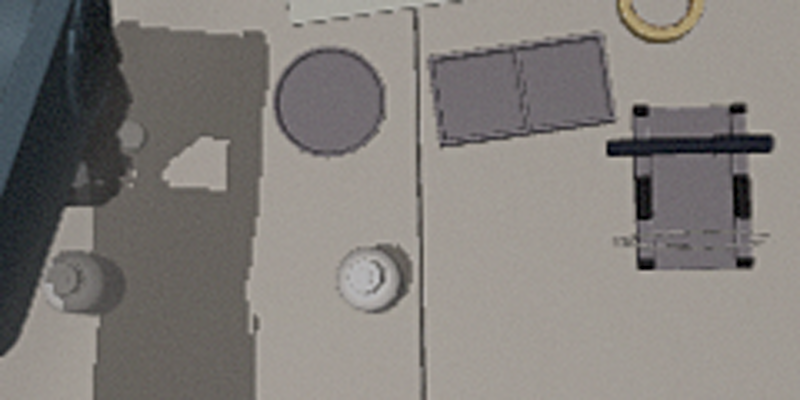

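The marker lies across both rails in the wide lane, and the cap is still at (130,135). Gripping the cap.

```bash
python3 -m pendant '[{"grip":0,"tx":0,"ty":1,"tz":25,"roll":0},{"grip":0,"tx":0,"ty":0,"tz":14,"roll":0},{"grip":0,"tx":0,"ty":0,"tz":6,"roll":0},{"grip":0,"tx":0,"ty":0,"tz":0,"roll":0},{"grip":1,"tx":0,"ty":0,"tz":0,"roll":0},{"grip":1,"tx":0,"ty":0,"tz":0,"roll":0},{"grip":1,"tx":0,"ty":0,"tz":0,"roll":0},{"grip":1,"tx":0,"ty":0,"tz":0,"roll":0},{"grip":1,"tx":0,"ty":0,"tz":0,"roll":0},{"grip":1,"tx":0,"ty":0,"tz":-15,"roll":0},{"grip":1,"tx":0,"ty":0,"tz":-30,"roll":0},{"grip":1,"tx":0,"ty":0,"tz":-15,"roll":0},{"grip":1,"tx":0,"ty":0,"tz":0,"roll":0}]' 30
```

```text
time_s: 14.5
tool_pos: [0.559, 0.0555, 0.0945]
eef_rot: [2.217, 2.219, 0.006]
contact_force: [0.2, -0.3, -0.6]
gripper_width: 0.0215
grip_force: 29.5
```

```bash
python3 -m pendant '[{"grip":1,"tx":-35,"ty":5,"tz":0,"roll":0},{"grip":1,"tx":-40,"ty":6,"tz":0,"roll":0},{"grip":1,"tx":-40,"ty":6,"tz":0,"roll":0},{"grip":1,"tx":-40,"ty":7,"tz":0,"roll":0},{"grip":1,"tx":0,"ty":0,"tz":20,"roll":0},{"grip":1,"tx":0,"ty":0,"tz":20,"roll":0},{"grip":1,"tx":0,"ty":0,"tz":10,"roll":0},{"grip":1,"tx":0,"ty":0,"tz":5,"roll":0},{"grip":1,"tx":0,"ty":0,"tz":0,"roll":0},{"grip":1,"tx":0,"ty":0,"tz":0,"roll":0}]'
```

```text
time_s: 15.5
tool_pos: [0.5812, -0.099, 0.0365]
eef_rot: [2.219, 2.223, 0.0]
contact_force: [0.0, 0.3, 0.1]
gripper_width: 0.0217
grip_force: 29.5
```

```bash
python3 -m pendant '[{"grip":1,"tx":0,"ty":0,"tz":2,"roll":0},{"grip":1,"tx":0,"ty":0,"tz":0,"roll":0},{"grip":0.1,"tx":0,"ty":0,"tz":0,"roll":0},{"grip":0.1,"tx":0,"ty":0,"tz":0,"roll":0},{"grip":0.1,"tx":0,"ty":0,"tz":0,"roll":0},{"grip":0.1,"tx":0,"ty":0,"tz":0,"roll":0},{"grip":0.1,"tx":0,"ty":0,"tz":-10,"roll":0},{"grip":-1,"tx":0,"ty":0,"tz":-40,"roll":0},{"grip":-1,"tx":0,"ty":0,"tz":-50,"roll":0},{"grip":-1,"tx":0,"ty":0,"tz":-50,"roll":0},{"grip":-1,"tx":0,"ty":0,"tz":-15,"roll":0},{"grip":-1,"tx":0,"ty":0,"tz":0,"roll":0}]'
```

```text
time_s: 16.7
tool_pos: [0.583, -0.1, 0.2036]
eef_rot: [2.215, 2.218, 0.005]
contact_force: [-0.1, 0.5, -0.7]
gripper_width: 0.0852
grip_force: 0.0
```

```bash
python3 -m pendant '[{"grip":-1,"tx":-8,"ty":-36,"tz":0,"roll":0},{"grip":-1,"tx":-8,"ty":-36,"tz":0,"roll":0},{"grip":-1,"tx":-9,"ty":-36,"tz":0,"roll":0},{"grip":-1,"tx":-9,"ty":-36,"tz":0,"roll":0},{"grip":-1,"tx":0,"ty":0,"tz":0,"roll":0},{"grip":-1,"tx":0,"ty":0,"tz":30,"roll":0},{"grip":-1,"tx":0,"ty":0,"tz":0,"roll":0},{"grip":-1,"tx":0,"ty":0,"tz":0,"roll":0}]'
```

```text
time_s: 17.5
tool_pos: [0.4364, -0.1328, 0.1682]
eef_rot: [-2.218, -2.22, 0.001]
contact_force: [-0.3, -0.5, 0.6]
gripper_width: 0.0853
grip_force: 0.0
```

```bash
python3 - <<'E'
from h import *
c=cam('top'); P=pts(c)
for b in((.0615,.1),(-.157,-.115)):pass
cv2.imwrite('pics/f4.png',np.hstack([cv2.resize(c['image'][170:290,150:270],(400,400),interpolation=2),cv2.resize(cam('scene')['image'][140:240,150:250],(400,400),interpolation=2)]))
E
```

```text
(no output)
```

View pics/f4.png

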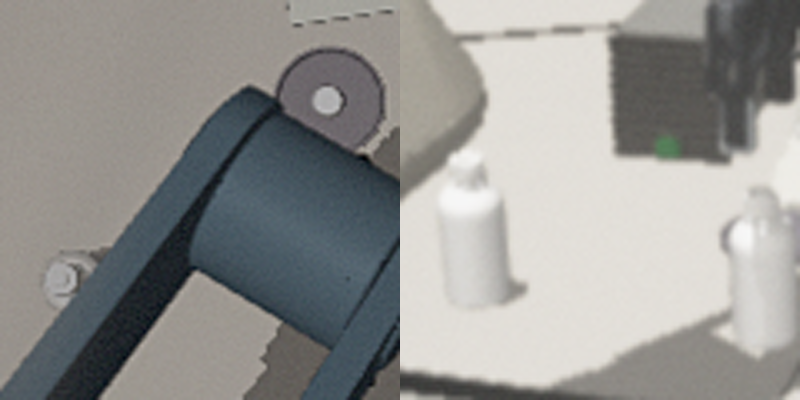

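The cap sits centred in the dish, and the gripper is above bottle_2.

```bash
python3 -m pendant '[{"grip":-1,"tx":-1,"ty":0,"tz":40,"roll":0},{"grip":-1,"tx":0,"ty":0,"tz":30,"roll":0},{"grip":-1,"tx":0,"ty":0,"tz":18,"roll":0},{"grip":-1,"tx":0,"ty":0,"tz":7,"roll":0},{"grip":-1,"tx":0,"ty":0,"tz":0,"roll":0},{"grip":-0.2,"tx":0,"ty":0,"tz":0,"roll":0},{"grip":0.2,"tx":0,"ty":0,"tz":0,"roll":0},{"grip":0.2,"tx":0,"ty":0,"tz":0,"roll":0},{"grip":0.4,"tx":0,"ty":0,"tz":0,"roll":0},{"grip":0.4,"tx":0,"ty":0,"tz":0,"roll":0},{"grip":0.4,"tx":0,"ty":0,"tz":0,"roll":0}]' 30
```

```text
time_s: 18.7
tool_pos: [0.4379, -0.1351, 0.0755]
eef_rot: [2.219, 2.221, 0.001]
contact_force: [-1.3, -0.3, 6.8]
gripper_width: 0.0446
grip_force: 30.0
```

```bash
python3 -m pendant '[{"grip":0.4,"tx":0,"ty":0,"tz":-15,"roll":0},{"grip":0.4,"tx":0,"ty":0,"tz":-25,"roll":0},{"grip":0.4,"tx":0,"ty":0,"tz":-10,"roll":0},{"grip":0.4,"tx":-18,"ty":18,"tz":0,"roll":0},{"grip":0.4,"tx":-22,"ty":22,"tz":0,"roll":0},{"grip":0.4,"tx":-24,"ty":24,"tz":0,"roll":0},{"grip":0.4,"tx":-24,"ty":24,"tz":0,"roll":0},{"grip":0.4,"tx":-24,"ty":24,"tz":0,"roll":0},{"grip":0.4,"tx":-22,"ty":22,"tz":0,"roll":0},{"grip":0.4,"tx":-16,"ty":18,"tz":0,"roll":0},{"grip":0.4,"tx":0,"ty":0,"tz":0,"roll":0},{"grip":0.4,"tx":0,"ty":0,"tz":0,"roll":0},{"grip":0.4,"tx":0,"ty":0,"tz":0,"roll":0}]'; python3 - <<'E'
from h import *
cv2.imwrite('pics/f5.png',cv2.resize(cam('scene')['image'][140:260,220:360],(700,600),interpolation=2))
E
```

```text
time_s: 20.0
tool_pos: [0.5883, -0.2833, 0.1237]
eef_rot: [-2.219, -2.222, 0.0]
contact_force: [0.0, 0.2, -0.8]
gripper_width: 0.0445
grip_force: 31.1
```

View pics/f5.png

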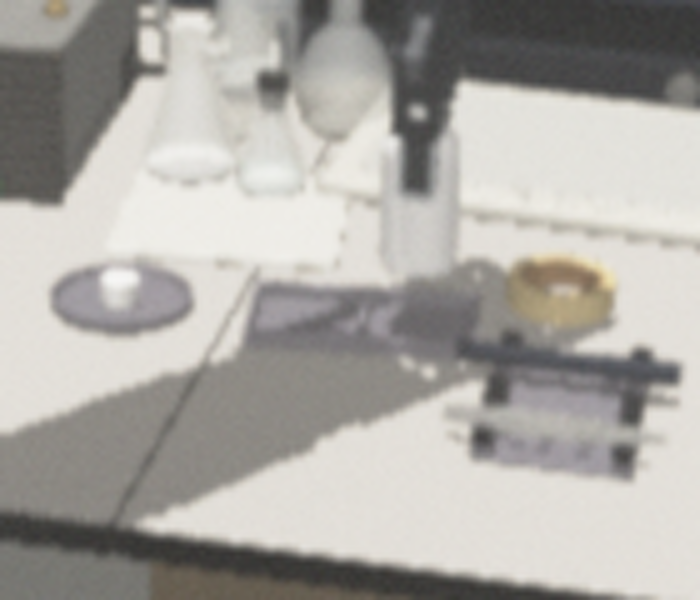

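The bottle is held upright above the right-hand bay (420,230); cap, marker and forceps are all in place. Lowering it.

```bash
python3 -m pendant '[{"grip":0.4,"tx":-1,"ty":1,"tz":15,"roll":0},{"grip":0.4,"tx":0,"ty":0,"tz":15,"roll":0},{"grip":0.4,"tx":0,"ty":0,"tz":8,"roll":0},{"grip":0.4,"tx":0,"ty":0,"tz":4,"roll":0},{"grip":0.4,"tx":0,"ty":0,"tz":2,"roll":0},{"grip":0.4,"tx":0,"ty":0,"tz":0,"roll":0},{"grip":0.4,"tx":0,"ty":0,"tz":0,"roll":0}]'
```

```text
time_s: 20.75
tool_pos: [0.5905, -0.2855, 0.0808]
eef_rot: [2.22, 2.222, 0.0]
contact_force: [-0.3, -0.3, -0.9]
gripper_width: 0.0444
grip_force: 31.1
```

```bash
python3 -m pendant '[{"grip":0.4,"tx":0,"ty":0,"tz":1.5,"roll":0},{"grip":0.4,"tx":0,"ty":0,"tz":1,"roll":0},{"grip":0.4,"tx":0,"ty":0,"tz":0,"roll":0},{"grip":-0.2,"tx":0,"ty":0,"tz":0,"roll":0},{"grip":-0.5,"tx":0,"ty":0,"tz":0,"roll":0},{"grip":-1,"tx":0,"ty":0,"tz":0,"roll":0},{"grip":-1,"tx":0,"ty":0,"tz":0,"roll":0},{"grip":-1,"tx":0,"ty":0,"tz":0,"roll":0},{"grip":-1,"tx":0,"ty":0,"tz":-15,"roll":0},{"grip":-1,"tx":0,"ty":0,"tz":-40,"roll":0},{"grip":-1,"tx":0,"ty":0,"tz":-50,"roll":0},{"grip":-1,"tx":0,"ty":0,"tz":-10,"roll":0},{"grip":-1,"tx":0,"ty":0,"tz":0,"roll":0},{"grip":-1,"tx":0,"ty":0,"tz":0,"roll":0}]'
```

```text
time_s: 22.15
tool_pos: [0.5898, -0.285, 0.1926]
eef_rot: [-2.22, -2.222, 0.0]
contact_force: [-0.2, 0.2, -0.2]
gripper_width: 0.0855
grip_force: 0.0
```

```bash
python3 -m pendant '[{"grip":-1,"tx":36,"ty":-15,"tz":0,"roll":0},{"grip":-1,"tx":36,"ty":-15,"tz":0,"roll":0},{"grip":-1,"tx":36,"ty":-15,"tz":0,"roll":0},{"grip":-1,"tx":36,"ty":-15,"tz":0,"roll":0},{"grip":-1,"tx":36,"ty":-15,"tz":0,"roll":0},{"grip":-1,"tx":37,"ty":-15,"tz":0,"roll":0},{"grip":-1,"tx":37,"ty":-15,"tz":0,"roll":0},{"grip":-1,"tx":37,"ty":-15,"tz":0,"roll":0},{"grip":-1,"tx":37,"ty":-15,"tz":0,"roll":0},{"grip":-1,"tx":37,"ty":-15,"tz":0,"roll":0},{"grip":-1,"tx":0,"ty":0,"tz":0,"roll":0},{"grip":-1,"tx":0,"ty":0,"tz":20,"roll":0},{"grip":-1,"tx":0,"ty":0,"tz":0,"roll":0},{"grip":-1,"tx":0,"ty":0,"tz":0,"roll":0}]'; python3 - <<'E'
from h import *
c=cam('top');P=pts(c); m=P[...,2]>.1; m[:180]=0; m[:,:280]=0;m[215:]=0;m[:,345:]=0
ys,xs=np.nonzero(m); print(len(xs),ray(c,xs.mean(),ys.mean(),.112).round(4))
cv2.imwrite('pics/f6.png',cv2.resize(c['image'][170:290,150:390],(800,400),interpolation=2))
E
```

```text
time_s: 23.55
tool_pos: [0.439, 0.0791, 0.1718]
eef_rot: [-2.219, -2.22, 0.003]
contact_force: [1.1, -0.2, -0.0]
gripper_width: 0.0856
grip_force: 0.0
80 [ 0.5878 -0.2816  0.112 ]
```

View pics/f6.png

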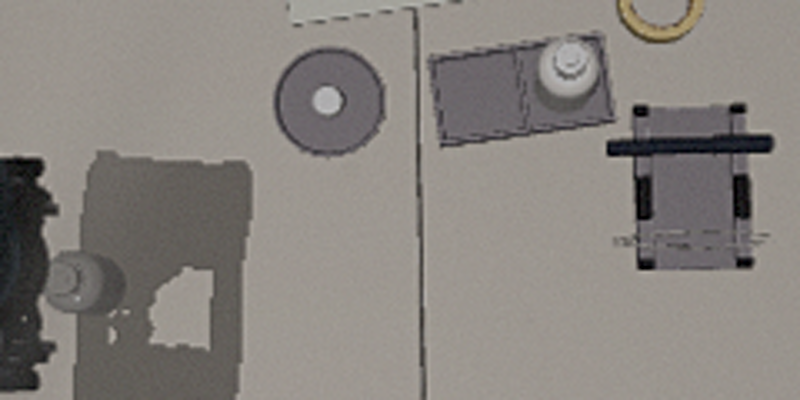

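bottle_2 stands in the right-hand bay (568,70), a few mm from its centre. Now bottle_1.

```bash
python3 -m pendant '[{"grip":-1,"tx":1,"ty":1,"tz":40,"roll":0},{"grip":-1,"tx":0,"ty":0,"tz":30,"roll":0},{"grip":-1,"tx":0,"ty":0,"tz":20,"roll":0},{"grip":-1,"tx":0,"ty":0,"tz":8,"roll":0},{"grip":-1,"tx":0,"ty":0,"tz":0,"roll":0},{"grip":-0.2,"tx":0,"ty":0,"tz":0,"roll":0},{"grip":0.2,"tx":0,"ty":0,"tz":0,"roll":0},{"grip":0.2,"tx":0,"ty":0,"tz":0,"roll":0},{"grip":0.4,"tx":0,"ty":0,"tz":0,"roll":0},{"grip":0.4,"tx":0,"ty":0,"tz":0,"roll":0},{"grip":0.4,"tx":0,"ty":0,"tz":0,"roll":0}]' 30
```

```text
time_s: 24.7
tool_pos: [0.4418, 0.0805, 0.0761]
eef_rot: [2.219, 2.221, 0.002]
contact_force: [-1.3, -0.4, 5.7]
gripper_width: 0.0443
grip_force: 30.0
```

```bash
python3 -m pendant '[{"grip":0.4,"tx":0,"ty":0,"tz":-15,"roll":0},{"grip":0.4,"tx":0,"ty":0,"tz":-25,"roll":0},{"grip":0.4,"tx":0,"ty":0,"tz":-10,"roll":0},{"grip":0.4,"tx":-20,"ty":10,"tz":0,"roll":0},{"grip":0.4,"tx":-30,"ty":14,"tz":0,"roll":0},{"grip":0.4,"tx":-33,"ty":16,"tz":0,"roll":0},{"grip":0.4,"tx":-33,"ty":16,"tz":0,"roll":0},{"grip":0.4,"tx":-33,"ty":16,"tz":0,"roll":0},{"grip":0.4,"tx":-33,"ty":16,"tz":0,"roll":0},{"grip":0.4,"tx":-33,"ty":16,"tz":0,"roll":0},{"grip":0.4,"tx":-32,"ty":14,"tz":0,"roll":0},{"grip":0.4,"tx":-30,"ty":14,"tz":0,"roll":0},{"grip":0.4,"tx":-20,"ty":10,"tz":0,"roll":0},{"grip":0.4,"tx":0,"ty":0,"tz":0,"roll":0},{"grip":0.4,"tx":0,"ty":0,"tz":0,"roll":0},{"grip":0.4,"tx":0,"ty":0,"tz":0,"roll":0}]'
```

```text
time_s: 26.3
tool_pos: [0.5825, -0.2151, 0.1243]
eef_rot: [-2.219, -2.222, 0.0]
contact_force: [-0.0, 0.1, -0.8]
gripper_width: 0.0443
grip_force: 31.1
```

```bash
python3 -m pendant '[{"grip":0.4,"tx":-1,"ty":0,"tz":15,"roll":0},{"grip":0.4,"tx":0,"ty":0,"tz":15,"roll":0},{"grip":0.4,"tx":0,"ty":0,"tz":8,"roll":0},{"grip":0.4,"tx":0,"ty":0,"tz":4,"roll":0},{"grip":0.4,"tx":0,"ty":0,"tz":3,"roll":0},{"grip":0.4,"tx":0,"ty":0,"tz":0,"roll":0},{"grip":0.4,"tx":0,"ty":0,"tz":1.5,"roll":0},{"grip":0.4,"tx":0,"ty":0,"tz":0,"roll":0}]'
```

```text
time_s: 27.1
tool_pos: [0.5836, -0.2176, 0.0791]
eef_rot: [2.219, 2.222, 0.0]
contact_force: [-0.9, 1.0, 4.1]
gripper_width: 0.0446
grip_force: 31.5
```

Seated (4 N up); release and retreat.

```bash
python3 -m pendant '[{"grip":-0.2,"tx":0,"ty":0,"tz":0,"roll":0},{"grip":-0.5,"tx":0,"ty":0,"tz":0,"roll":0},{"grip":-1,"tx":0,"ty":0,"tz":0,"roll":0},{"grip":-1,"tx":0,"ty":0,"tz":0,"roll":0},{"grip":-1,"tx":0,"ty":0,"tz":0,"roll":0},{"grip":-1,"tx":0,"ty":0,"tz":-15,"roll":0},{"grip":-1,"tx":0,"ty":0,"tz":-40,"roll":0},{"grip":-1,"tx":0,"ty":0,"tz":-50,"roll":0},{"grip":-1,"tx":0,"ty":0,"tz":-20,"roll":0},{"grip":-1,"tx":40,"ty":-10,"tz":0,"roll":0},{"grip":-1,"tx":45,"ty":-10,"tz":0,"roll":0},{"grip":-1,"tx":45,"ty":-10,"tz":0,"roll":0},{"grip":-1,"tx":45,"ty":-10,"tz":0,"roll":0},{"grip":-1,"tx":45,"ty":-10,"tz":0,"roll":0},{"grip":-1,"tx":45,"ty":-10,"tz":0,"roll":0},{"grip":-1,"tx":0,"ty":0,"tz":0,"roll":0},{"grip":-1,"tx":0,"ty":0,"tz":0,"roll":0}]'; python3 - <<'E'
from h import *
c=cam('top');P=pts(c); z=P[...,2]
for a,b in((280,318),(318,345)):
    m=z>.1; m[:175]=0; m[:,:a]=0;m[215:]=0;m[:,b:]=0
    ys,xs=np.nonzero(m); print(len(xs),ray(c,xs.mean(),ys.mean(),.115).round(4))
cv2.imwrite('pics/f7.png',np.vstack([cv2.resize(c['image'][170:255,220:390],(600,300),interpolation=2),cv2.resize(cam('scene')['image'][160:260,230:430],(600,300),interpolation=2)]))
E
```

```text
time_s: 28.8
tool_pos: [0.523, 0.0485, 0.2045]
eef_rot: [2.216, 2.224, 0.001]
contact_force: [-0.8, 0.1, 0.5]
gripper_width: 0.0853
grip_force: 0.0
88 [ 0.5816 -0.2226  0.115 ]
73 [ 0.5868 -0.285   0.115 ]
```

View pics/f7.png

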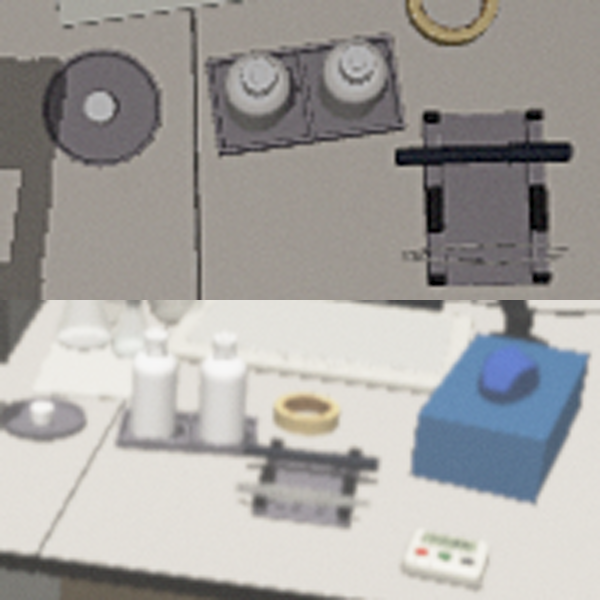

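Both bottles stand upright in their bays (258,85 and 355,65 in the top view). The cap is in the dish, the pen and forceps lie in their lanes, and the tape and timer are where they were.

```bash
python3 -c "
from plant import ctrl
print(ctrl.hand_in())"
```

```text
the job is handed in; nothing more can be done
None
```

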